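Feel which parts box is full and dock it

ROBOT

A 6-joint arm with a two-finger parallel gripper is mounted at the origin on a cart in front of the work surface, level with it; the furniture and walls round the work are solid. World frame = base frame: x ahead of the robot, y to its left, z up, the work surface at z = 0. Lengths are in m, angles in degrees, forces in N, time in s.
With the tool pointing down it reaches from about 0.35 to 0.875 m from the base axis. Payload 4.2 kg.
Tool frame: the origin (TCP) lies on the front face of the gripper's body, between the roots of the fingers; the fingertips stand finger_overhang ahead of it and the grasp point (between the pads) lies 51 mm ahead of it (finger_overhang is the distance from the TCP to the fingertips, in m); z points along the fingers, y is the line along which they close (so a half turn about z gives the same grasp; the last joint's range is limited). The gripper opens to 87 mm and grips with 3 to 60 N. Pads are 19 mm wide; open, the fingers measure 117 mm over their backs; the gripper's body (75 mm by 190 mm) begins 51 mm behind the grasp point.
Start: joints at [89.301, 22.042, 0.453, 0, -68.411, -14.817], TCP at [0.167, 0.602, 0.292] pointing down, gripper open.
Joint ranges: [-179.83, 179.83], [-69.29, 118.12], [-61.27, 80.66], [-181.25, 117.63], [-171.15, -9.14], [-177.46, 177.46]. Speed limits (degrees/s): [159.86, 159.86, 180, 180, 180, 180].

INTERFACE

Orientations are given as a 3x3 rotation matrix whose columns are the frame's x, y, z axes.
In Python, from station import sense, capture, camera_model, finish_job, finger_overhang gives the robot as it stands. The module is installed in compiled form; this text tells all that it offers.
- The arm moves only by the tool jog_arm, never from a script. Its argument "rows" is a list that holds one entry, the list of rows, each a list of 4 numbers: the shift along the tool's x, y, z in m, then the turn about the tool's z in rad. A call has 1 to 20 rows; each row shifts and turns the commanded pose from where the row before left it, along the tool's axes as they then stand; what a row does not reach is not made up. A row lasts 1/8 s, in which the tool goes at most 62.5 mm and 10.7 degrees, less where a joint would pass 70% of its speed; a pose out of reach is approached as far as the arm can. A call is refused whole if a number of a shift passes 0.0625 or a number of a turn 0.188, either way. A call with a gripper value outside its range is refused whole. "claw" is the opening, from 0 (shut) to 1 (fully open), set as the call begins (left out, the last holds). The fingers move at their own pace and stop on an object; the grip force is fixed at half the most. Time passes only in rows, so rows that do not move let the fingers close. It gives the time, the measured TCP pose, the force, the opening and the grip force at its end, in the units of the state.
- sense(): the state, without advancing time (a new reading comes with each control period).
- capture(name): name is "scene" or "top"; returns the picture (420x560x3 uint8, red, green, blue); there is no depth.
- camera_model(name): a dict with "fovy" (degrees; the focal length in pixels is half the picture's height over the tangent of half this angle, whatever the lens; pixels are square), "cx", "cy" (the principal point, pixels), "eye" and "rotation" of the camera in the world. Camera axes: x right, y down, z forward; pixel columns grow to the right and rows downward; lengths in m; the calibration is good to about 2 mm. A picture is of the moment at which its call begins. camera_model takes no time and is no camera call.
- finish_job(): hands the job in; it is judged then, once.
The state is a dict: "time_s": time; "joints": joint angles; "joint_velocities": joint speeds; "effort": joint torques, N m; "tcp_pos": TCP position; "ee_rot": TCP orientation; "wrist_force": force on the tool from outside, world axes, zero at the start; "moment": the same for the moment, N m; "gripper_width": opening from 0.0 (shut) to 1.0 (fully open); "gripper_force": force on a finger pad.
Only numpy, scipy, OpenCV 4.12 (cv2) and the standard library are available. Lean on these libraries where they do the work, as an engineer would, in place of code of your own. Each camera call takes 0.05 s, during which the arm holds its last target. There are 200 camera calls.

TASK

Three look-alike closed parts boxes stand on the bench board: one is full of bolts, the other two are nearly empty. Lift the handle end of a box slightly, a centimetre or so, to feel by its weight which one is full (one end only: do not pick a box up off the board), then slide the full box along the board, handle end first, into the U-shaped dock until it rests squarely and fully home against the end stop, touching the dock gently and never ramming it. Leave the two light boxes standing where they were, do not disturb the rivet tin, the bearing or the brush, and let go at the end.

Things in the scene. Friction and masses are not known exactly. Their poses are not given: they have to be found in the camera images.
- box_a: one of three look-alike closed grey lidded boxes, 120 (x) by 66 (y) by 50 mm high, lying on the board. Origin at the centre of its underside, z up; a steel D handle stands on the lid near its +x end. At the start +x points to the robot's left within about 5 degrees. Which of a, b, c is the full one changes from start to start
- box_b: one of three look-alike closed grey lidded boxes, 120 (x) by 66 (y) by 50 mm high, lying on the board. Origin at the centre of its underside, z up; a steel D handle stands on the lid near its +x end. At the start +x points to the robot's left within about 5 degrees. Which of a, b, c is the full one changes from start to start
- box_c: one of three look-alike closed grey lidded boxes, 120 (x) by 66 (y) by 50 mm high, lying on the board. Origin at the centre of its underside, z up; a steel D handle stands on the lid near its +x end. At the start +x points to the robot's left within about 5 degrees. Which of a, b, c is the full one changes from start to start
- box_a_handle (a point): middle of the handle bar of box_a, at x = +46, y = 0, z = +80 mm in the box's frame. Smooth round bar 8 mm thick along y, 44 mm free between its uprights, 26 mm of air below it. Grip it from above, fingers closing along the box's x; the box can pivot about the bar. Raising this end 10 mm about the far lower edge carries the bar 7.5 mm towards -x
- box_a_front (a point): middle of the lower edge of box_a at its handle end: x = +60, y = 0, z = 0 in the box's frame. Raising this end is felt at the handle as about 5 to 8 N for the full box (0.85 to 1 kg) and 1.3 to 3 N (the more, the firmer the grip) for a light one (0.2 to 0.3 kg)
- box_a_rear (a point): middle of the lower edge of box_a at the other end: x = -60, y = 0, z = 0; it is to stay down when the handle end is raised; a firm grip may carry a light box nearly level, so raise little: both ends must never be more than 15 mm up
- box_b_handle (a point): middle of the handle bar of box_b, at x = +46, y = 0, z = +80 mm in the box's frame. Smooth round bar 8 mm thick along y, 44 mm free between its uprights, 26 mm of air below it. Grip it from above, fingers closing along the box's x; the box can pivot about the bar. Raising this end 10 mm about the far lower edge carries the bar 7.5 mm towards -x
- box_b_front (a point): middle of the lower edge of box_b at its handle end: x = +60, y = 0, z = 0 in the box's frame. Raising this end is felt at the handle as about 5 to 8 N for the full box (0.85 to 1 kg) and 1.3 to 3 N (the more, the firmer the grip) for a light one (0.2 to 0.3 kg)
- box_b_rear (a point): middle of the lower edge of box_b at the other end: x = -60, y = 0, z = 0; it is to stay down when the handle end is raised; a firm grip may carry a light box nearly level, so raise little: both ends must never be more than 15 mm up
- box_c_handle (a point): middle of the handle bar of box_c, at x = +46, y = 0, z = +80 mm in the box's frame. Smooth round bar 8 mm thick along y, 44 mm free between its uprights, 26 mm of air below it. Grip it from above, fingers closing along the box's x; the box can pivot about the bar. Raising this end 10 mm about the far lower edge carries the bar 7.5 mm towards -x
- box_c_front (a point): middle of the lower edge of box_c at its handle end: x = +60, y = 0, z = 0 in the box's frame. Raising this end is felt at the handle as about 5 to 8 N for the full box (0.85 to 1 kg) and 1.3 to 3 N (the more, the firmer the grip) for a light one (0.2 to 0.3 kg)
- box_c_rear (a point): middle of the lower edge of box_c at the other end: x = -60, y = 0, z = 0; it is to stay down when the handle end is raised; a firm grip may carry a light box nearly level, so raise little: both ends must never be more than 15 mm up
- dock: dark steel U fixed on the board, open to its -x. Origin on the board's top where the middle of the docked box's underside belongs; +x points to the 40 mm high end stop, inner face at x = +60 mm. Side rails, 20 mm high, have inner faces at y = +-36 mm (3 mm play each side), from x = -25 to +60 mm, flared to x = -54 mm. At home the box's +x points to the stop and both origins coincide; the handle clears the stop
- board: the thin varnished plywood board, slick (friction about 0.2 to 0.35), 310 by 700 mm and 3 mm thick, fixed on the bench; boxes and dock stand on its top at z = 3 mm. A box dragged flat by its high handle may pitch forward; with the handle end kept 3 to 4 mm up it follows steadily. Origin at the centre of its underside
- rivet_tin: round tin of rivets, 61 mm across, 37 mm high, standing loose on the board in front of the dock (robot's side); origin at the centre of its underside. A bystander
- bearing: steel ball bearing lying flat, 52 mm across, 15 mm high, loose on the bench to the right of the boxes; origin at the centre of its underside. A bystander
- brush: flat brush with a red handle, 168 by 34 by 12 mm, lying loose on the bench to the right of the boxes; origin at the centre of its underside. A bystander

How it is judged:
By the outcome, as a careful person would: the job done as asked, in the order asked, and still so for the second after the job is handed in, with the robot touching nothing.
It also fails if it takes over 72 s, if anything falls off the work surface, if the arm or the gripper's body presses on something with over 40 N, if the wrist force passes 120 N, or if a joint passes its speed limit or range.

## Working session

There is one attempt and no reset: what is moved stays moved. The work goes in short steps, Python scripts to look and compute and a tool call to move; the robot and the scene stay as the last step left them, time stands still between calls to the robot, and variables do not carry over. Pictures are saved under pics/ and viewed, at most 10 in all, crops included, and the job is handed in when it is done.

Besides the shell and the picture viewer there is one more tool, called by a JSON object that holds its "op" and its "data", one argument or row to a line. jog_arm: Moves the arm, as the interface text tells. Its arguments: {"type":"object","properties":{"rows":{"type":"array"},"claw":{"type":"number"}},"required":["rows"]}

```bash
mkdir -p pics; python3 - <<'E'
from station import *
import cv2
for n in("scene","top"):
    cv2.imwrite(f"pics/{n}0.png",capture(n)[:,:,::-1]); print(n,camera_model(n))
s=sense(); print(s, finger_overhang)
E
```

```text
scene {'fovy': 50.848666398260626, 'cx': 277.8728301764842, 'cy': 211.34919780543098, 'eye': array([ 0.17659004, -0.72762814,  0.96197504]), 'rotation': array([[ 0.86995602, -0.3891457 ,  0.30288967],
       [-0.49283007, -0.66470157,  0.56150721],
       [-0.01717688, -0.63775971, -0.77004383]])}
top {'fovy': 52.33607399957906, 'cx': 283.31561395077114, 'cy': 210.14294883919845, 'eye': array([ 0.38412079, -0.07292343,  1.16809304]), 'rotation': array([[-0.0270092 , -0.99090707,  0.13180924],
       [-0.99953841,  0.02860555,  0.01023227],
       [-0.0139097 , -0.13147203, -0.99122229]])}
{'time_s': 0.1, 'joints': array([ 8.93009356e+01,  2.20868812e+01,  3.88440211e-01, -2.60032030e-02,
       -6.84098476e+01, -1.48166627e+01]), 'joint_velocities': array([ 0.0010872 , -0.11173708,  0.2729617 , -0.03805343, -0.07164582,
       -0.00109818]), 'effort': array([-3.00889778e-04, -3.91688919e+01,  1.87937826e+01,  4.23186287e+00,
        1.34990716e-02, -7.56932582e-05]), 'tcp_pos': array([0.16705553, 0.60185393, 0.29126721]), 'ee_rot': array([[ 9.63512287e-01, -2.67663734e-01, -4.45027186e-04],
       [-2.67664093e-01, -9.63510447e-01, -1.88466699e-03],
       [ 7.56686625e-05,  1.93501760e-03, -9.99998125e-01]]), 'wrist_force': array([-0.39862611, -0.08209128, -0.31950244]), 'moment': array([-0.02939627, -0.02851116,  0.03352798]), 'gripper_force': 0.0, 'gripper_width': 0.9993669937652855} 0.0697
```

View pics/scene0.png

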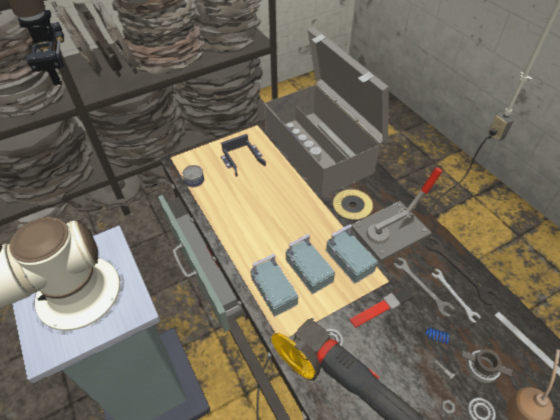

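View pics/top0.png

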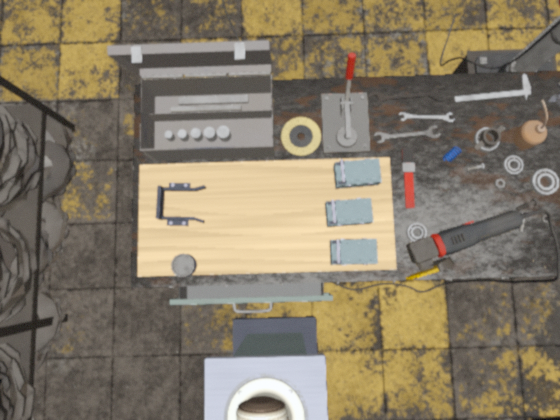

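The top view shows the three boxes at about (358,173), (350,212) and (355,251) with their handles on the left. The dock is near (180,204) and opens to the right, and the tin is at (184,265). I'll zoom in on these.

```bash
python3 - <<'E'
import cv2,numpy as np
def crop(n,x,y,w,h,k):
    c=cv2.resize(cv2.imread(f"pics/{n}0.png")[y:y+h,x:x+w],None,fx=k,fy=k,interpolation=cv2.INTER_CUBIC)
    for i in range(0,w,10):
        cv2.line(c,(i*k,0),(i*k,6),(0,0,255),1); cv2.putText(c,str(x+i),(i*k,16),0,.33,(0,0,255),1)
    for j in range(0,h,10):
        cv2.line(c,(0,j*k),(6,j*k),(0,0,255),1); cv2.putText(c,str(y+j),(7,j*k+4),0,.33,(0,0,255),1)
    return c
a=crop("top",320,150,80,120,5);b=crop("top",140,170,80,120,5)
cv2.imwrite("pics/z1.png",np.hstack([a,b]))
a=crop("scene",240,225,150,100,5);cv2.imwrite("pics/z2.png",a)
cv2.imwrite("pics/z3.png",crop("scene",170,120,110,80,7))
E
```

```text
(no output)
```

View pics/z1.png

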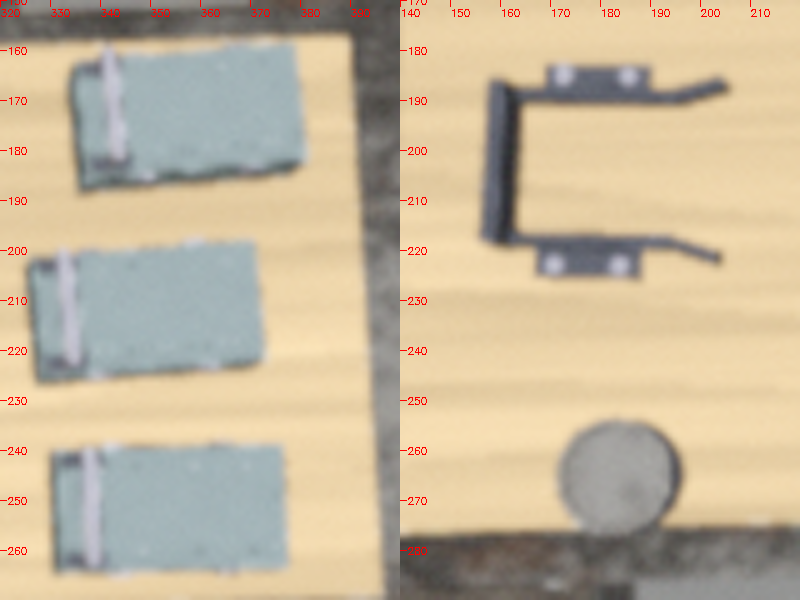

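View pics/z2.png

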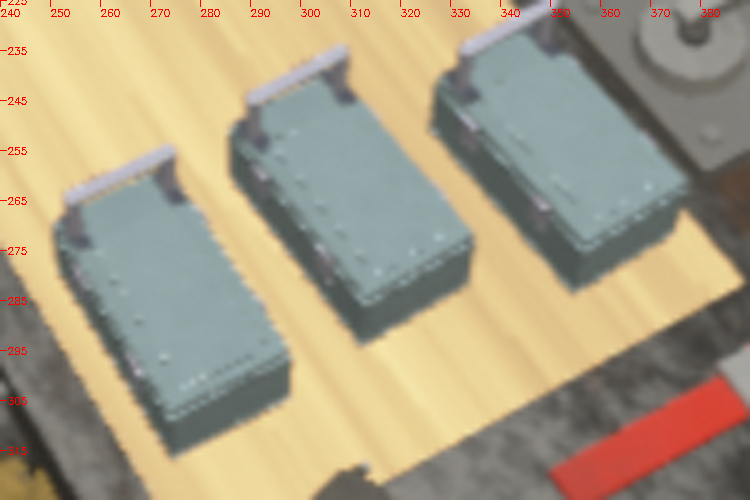

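View pics/z3.png

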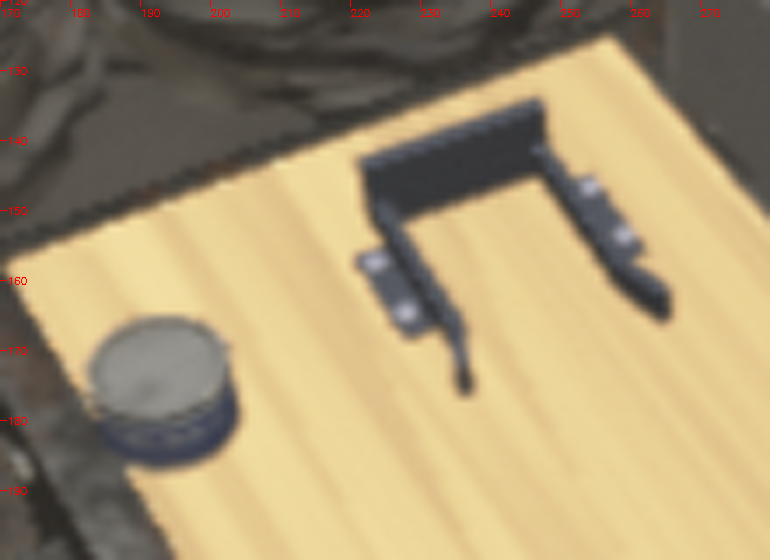

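The crops are clear. The handle bars run roughly image-vertical in the top view (columns about 342, 334 and 339) and sit on the left of each lid. The dock's stop is at top column 160–164, with rail inner edges at rows 190 and 218. The tin's centre is near top (184,265), clear of the dock. I'll triangulate and fit poses.

```bash
cat > h.py <<'E'
import numpy as np
from station import camera_model
from scipy.optimize import least_squares
C={n:camera_model(n) for n in("scene","top")}
def proj(n,P):
    c=C[n]; q=(np.atleast_2d(P)-c["eye"])@c["rotation"]; f=210/np.tan(np.radians(c["fovy"]/2))
    return q[:,:2]/q[:,2:]*f+[c["cx"],c["cy"]]
def tri(t,s):
    r=least_squares(lambda p:np.r_[proj("top",p)[0]-t,proj("scene",p)[0]-s],[.5,0,.05]); return r.x,np.sqrt(r.fun@r.fun/4)
def fit(model,obs,x0):   # obs: list (cam,name,px); pose x,y,yaw,z
    def w(p):
        c,s=np.cos(p[2]),np.sin(p[2]); R=np.array([[c,-s,0],[s,c,0],[0,0,1]])
        return lambda m:R@np.array(m)+[p[0],p[1],p[3]]
    def f(p): return np.concatenate([proj(cam,w(p)(model[k]))[0]-px for cam,k,px in obs])
    r=least_squares(f,x0,loss="soft_l1"); return r.x,f(r.x).reshape(-1,2)
E
python3 - <<'E'
from h import *
np.set_printoptions(precision=4,suppress=True)
bars=dict(far=[((341.5,160.3),(350.4,226.6)),((343.8,182.6),(332.6,235.4))],
 mid=[((333,200.4),(309.4,235)),((334.6,222.6),(290,245))],
 near=[((338.4,240),(274.6,255)),((339,263),(253.4,265))])
lid=dict(far=[((379.4,158.6),(377.6,261.6)),((381,183),(358,274.6))],
 mid=[((371,198),(334.5,272.5)),((373,222.2),(313.2,286)),],
 near=[((376.5,239),(298,296)),((377.5,263.8),(273.5,308.5))])
for k in bars:
    e=[tri(*b) for b in bars[k]]; m=(e[0][0]+e[1][0])/2; d=e[0][0]-e[1][0]
    print(k,"barmid",m,"len",np.hypot(*d[:2]),"yaw",np.degrees(np.arctan2(d[0],-d[1]))+90*0, [round(x[1],2) for x in e])
    l=[tri(*b) for b in lid[k]]; lm=(l[0][0]+l[1][0])/2
    print("  lid rear mid",lm,"bar-rear dist",np.hypot(*(m-lm)[:2]),"yaw",np.degrees(np.arctan2(*(m-lm)[[1,0]])),[round(x[1],2) for x in l])
    M=dict(b0=(.046,-.026,.08),b1=(.046,.026,.08),l0=(-.06,-.033,.05),l1=(-.06,.033,.05))
    o=[(c,n,np.array(p[i])) for n,p in zip(("b0","b1","l0","l1"),bars[k]+lid[k]) for i,c in ((0,"top"),(1,"scene"))]
    p,r=fit(M,o,[.5,-.2,np.pi/2,.003]); print("  fit",p[:2],np.degrees(p[2]),p[3],"rms",r.std())
D=dict(f1=(-.054,-.046,.02),)
pts=dict(flareFar=((205.6,187.4),(265.4,162)),flareNear=((204,221.8),(236.2,173.5)))
for k,v in pts.items(): print(k,*tri(*v))
def ground(n,px,z):
    return least_squares(lambda q:proj(n,[q[0],q[1],z])[0]-px,[.5,.2]).x
for nm,px in dict(stopFar=(247.1,145.4),stopNear=(227.1,151.7)).items(): print(nm,"scene z3",ground("scene",px,.003))
for nm,px,z in [("stopFarBase",(164.4,190),.003),("stopNearBase",(164,217.2),.003),("railFar",(164.4,190),.023),("bendFar",(197,190),.023),("railNear",(164,217.2),.023),("bendNear",(195.6,218),.023)]: print(nm,"top",ground("top",px,z))
print("tin",ground("top",(184,265),.04))
E
```

```text
far barmid [ 0.6279 -0.2192  0.0793] len 0.058770637097753216 yaw 93.1551042083749 [np.float64(0.28), np.float64(0.8)]
  lid rear mid [ 0.635  -0.3244  0.0454] bar-rear dist 0.10548781361749389 yaw 93.86026720475867 [np.float64(0.41), np.float64(1.13)]
  fit [ 0.6312 -0.2646] 92.50398666963551 -0.0024558338543260233 rms 0.8999994584185688
mid barmid [ 0.5231 -0.1914  0.081 ] len 0.05710892967841262 yaw 91.76056218505853 [np.float64(0.4), np.float64(0.49)]
  lid rear mid [ 0.5282 -0.2965  0.0434] bar-rear dist 0.10515339463285735 yaw 92.7825349667146 [np.float64(0.19), np.float64(0.42)]
  fit [ 0.5255 -0.2367] 91.84807180806631 -0.002826534477287013 rms 0.7756756539089011
near barmid [ 0.4201 -0.1991  0.0814] len 0.05735602365188222 yaw 89.18750388274027 [np.float64(0.16), np.float64(0.32)]
  lid rear mid [ 0.419  -0.3035  0.0432] bar-rear dist 0.10440816856433659 yaw 89.38872950451321 [np.float64(0.28), np.float64(0.24)]
  fit [ 0.4198 -0.2443] 88.74273960589811 -0.002924527481537883 rms 0.7561253414499012
flareFar [0.6078 0.1491 0.0203] 0.6134312632583064
flareNear [0.5127 0.1552 0.0146] 0.27872786697413143
stopFar scene z3 [0.6042 0.2618]
stopNear scene z3 [0.5358 0.2678]
stopFarBase top [0.605  0.2679]
stopNearBase top [0.5289 0.2682]
railFar top [0.6012 0.262 ]
bendFar top [0.5986 0.1728]
railNear top [0.5264 0.2624]
bendNear top [0.5218 0.1766]
tin [0.3964 0.2034]
```

```bash
cat > dock.py <<'E'
from h import *
import cv2
from scipy.ndimage import map_coordinates
G={n:cv2.cvtColor(cv2.imread(f"pics/{n}0.png"),cv2.COLOR_BGR2GRAY).astype(float) for n in C}
# line: local start, end, outward (toward dark) normal, z
L=[((-.02,-.036),(.045,-.036),(0,-1),.003),((-.02,.036),(.045,.036),(0,1),.023),((.06,-.025),(.06,.025),(1,0),.003)]
def run(cams,p=(.563,.205,np.radians(87))):
    p=np.array(p); t=np.linspace(-.012,.012,97)
    for it in range(15):
        c,s=np.cos(p[2]),np.sin(p[2]); R=np.array([[c,-s],[s,c]]); A=[];b=[]
        for n in cams:
            for a,e,nn,z in L:
                for u in np.linspace(0,1,15):
                    q=np.array(a)+u*(np.array(e)-a); W=(q+t[:,None]*np.array(nn))@R.T+p[:2]
                    px=proj(n,np.c_[W,np.full(len(t),z)])
                    g=map_coordinates(G[n],[px[:,1],px[:,0]],order=1)
                    k=np.argmin(np.gradient(g)[6:-6])+6
                    nw=R@np.array(nn); dq=R@np.array([-q[1],q[0]])
                    A.append([nw[0],nw[1],nw@dq]);b.append(t[k])
        A=np.array(A);b=np.array(b); w=np.abs(b-np.median(b))<.008
        r=least_squares(lambda d:A@d-b,np.zeros(3),loss="soft_l1",f_scale=.001); p=p+r.x*.7
    return p,np.abs(r.fun).mean(),np.array([np.median(x) for x in np.split(r.fun,len(r.fun)//15)])
if __name__=="__main__":
    np.set_printoptions(precision=4,suppress=True)
    for cams in (["top"],["scene"],["top","scene"]):
        p,m,l=run(cams); print(cams,p[:2],np.degrees(p[2]),m,l)
E
python3 dock.py
```

```text
['top'] [0.5642 0.2117] 87.83061077245516 0.0012512608993177038 [-0.0008 -0.0019  0.    ]
['scene'] [0.5639 0.207 ] 87.5439741777624 0.0012850399872917193 [-0.0015 -0.0015  0.    ]
['top', 'scene'] [0.564 0.209] 87.85011430355216 0.0018696043907298382 [-0.001  -0.002  -0.003  -0.0013 -0.0017  0.002 ]
```

{"op": "jog_arm", "data": {
  "rows": [
    [[0.05,0.02,0,-0.1285],[0.05,0.02,0,-0.1285],[0.05,0.035,0,0],[0.05,0.035,0.005,0],[0.05,0.035,0.005,0],[0,0.05,0.005,0],[0,0.05,0.005,0],[0,0.05,0.005,0],[0,0.05,0.005,0],[0,0.05,0.005,0],[0,0.05,0.005,0],[0,0.05,0.005,0],[0,0.05,0.005,0],[0,0.05,0.005,0],[0,0.05,0.005,0],[0,0.05,0.005,0],[0,0.04,0.005,0],[0,0.03,0.005,0],[0,0,0,0]]
  ],
  "claw": 0.6
}}

```text
time_s: 2.48
tcp_pos: [0.396, -0.1856, 0.2165]
ee_rot: [[1.0, -0.017, -0.002], [-0.017, -1.0, 0.0], [-0.002, -0.0, -1.0]]
wrist_force: [-0.1, 0.6, 0.2]
gripper_width: 0.598
gripper_force: 0.0
```

{"op": "jog_arm", "data": {
  "rows": [
    [[0.024,0.013,0.02,0],[0,0,0.03,0],[0,0,0.025,0],[0,0,0.0075,0],[0,0,0,0],[0,0,0,0]]
  ]
}}

```text
time_s: 3.22
tcp_pos: [0.4212, -0.1975, 0.1358]
ee_rot: [[1.0, -0.013, 0.002], [-0.013, -1.0, -0.0], [0.002, 0.0, -1.0]]
wrist_force: [-0.0, 0.3, -0.6]
gripper_width: 0.597
gripper_force: 0.0
```

```bash
python3 - <<'E'
from station import *
import cv2,numpy as np
t=capture("top")[140:280,300:410,::-1];s=capture("scene")[205:325,230:400,::-1]
cv2.imwrite("pics/g1.png",np.hstack([cv2.resize(t,(440,560)),cv2.resize(s,(360,560*0+254))if 0 else cv2.copyMakeBorder(cv2.resize(s,(360,254)),0,306,0,0,0)]))
E
```

```text
(no output)
```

View pics/g1.png

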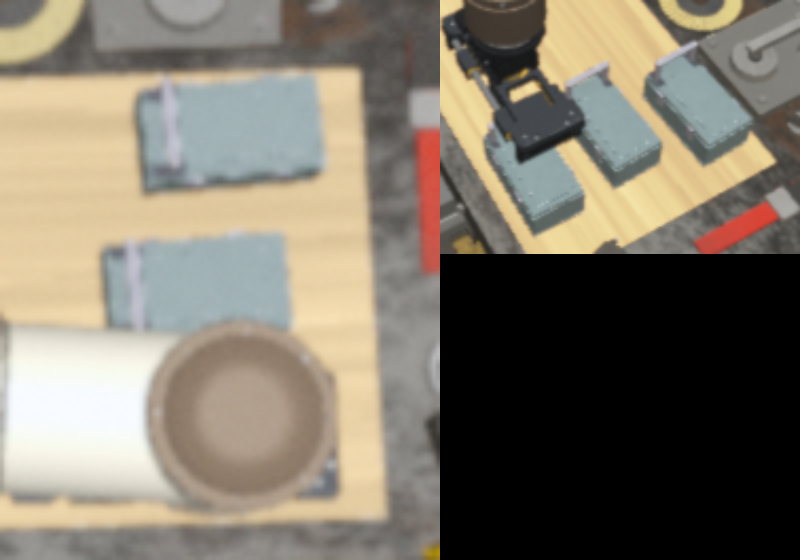

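The gripper straddles the near box's handle (hand at about (515,120) in the scene crop). I'll close on the bar.

{"op": "jog_arm", "data": {
  "rows": [
    [[0,0,0,0],[0,0,0,0],[0,0,0,0],[0,0,0,0],[0,0,0,0],[0,0,0,0]]
  ],
  "claw": 0.0
}}

```text
time_s: 4.08
tcp_pos: [0.4205, -0.1976, 0.1347]
ee_rot: [[1.0, -0.014, -0.0], [-0.014, -1.0, 0.0], [-0.0, -0.0, -1.0]]
wrist_force: [0.6, 0.2, 1.0]
gripper_width: 0.079
gripper_force: 30.0
```

{"op": "jog_arm", "data": {
  "rows": [
    [[0,0.0015,-0.002,0],[0,0.0015,-0.002,0],[0,0.0015,-0.002,0],[0,0.0015,-0.002,0],[0,0,0,0],[0,0,0,0],[0,0,0,0],[0,0,0,0]]
  ]
}}

```text
time_s: 5.08
tcp_pos: [0.4203, -0.2036, 0.1427]
ee_rot: [[1.0, -0.014, -0.0], [-0.014, -1.0, 0.0], [-0.0, -0.0, -1.0]]
wrist_force: [0.1, 0.5, -2.4]
gripper_width: 0.078
gripper_force: 30.0
```

2.4 N, so this box is light. I'll put it back down and move to the middle box.

{"op": "jog_arm", "data": {
  "rows": [
    [[0,-0.0015,0.002,0],[0,-0.0015,0.002,0],[0,-0.0015,0.002,0],[0,-0.0015,0.0018,0],[0,0,0,0]]
  ]
}}

```text
time_s: 5.7
tcp_pos: [0.4205, -0.1976, 0.1349]
ee_rot: [[1.0, -0.014, -0.0], [-0.014, -1.0, -0.0], [-0.0, 0.0, -1.0]]
wrist_force: [-0.3, -0.3, -0.9]
gripper_width: 0.078
gripper_force: 30.0
```

{"op": "jog_arm", "data": {
  "rows": [
    [[0,0,0,0],[0,0,0,0],[0,0,0,0],[0,0,0,0],[0,0,-0.03,0],[0,0,-0.03,0],[0.03,0,0,-0.045],[0.04,-0.007,0,0],[0.032,0,0,0],[0,0,0.02,0],[0,0,0.03,0],[0,0,0.01,0],[0,0,0,0]]
  ],
  "claw": 0.6
}}

```text
time_s: 7.32
tcp_pos: [0.522, -0.1889, 0.1346]
ee_rot: [[1.0, 0.031, -0.001], [0.031, -1.0, -0.0], [-0.001, 0.0, -1.0]]
wrist_force: [0.0, -0.4, 0.8]
gripper_width: 0.605
gripper_force: 0.0
```

{"op": "jog_arm", "data": {
  "rows": [
    [[0.001,0.0025,0,0],[0,0,0,0]]
  ]
}}

```text
time_s: 7.58
tcp_pos: [0.5239, -0.1915, 0.1361]
ee_rot: [[1.0, 0.031, 0.002], [0.031, -1.0, -0.0], [0.002, 0.0, -1.0]]
wrist_force: [-0.7, 0.4, -0.0]
gripper_width: 0.596
gripper_force: 0.0
```

{"op": "jog_arm", "data": {
  "rows": [
    [[0,0,0,0],[0,0,0,0],[0,0,0,0],[0,0,0,0],[0,0,0,0],[0,0,0,0]]
  ],
  "claw": 0.0
}}

```text
time_s: 8.32
tcp_pos: [0.5233, -0.1912, 0.1349]
ee_rot: [[1.0, 0.031, 0.0], [0.031, -1.0, 0.0], [0.0, -0.0, -1.0]]
wrist_force: [-0.5, -0.3, 0.2]
gripper_width: 0.078
gripper_force: 30.0
```

{"op": "jog_arm", "data": {
  "rows": [
    [[0,0.0015,-0.002,0],[0,0.0015,-0.002,0],[0,0.0015,-0.002,0],[0,0.0015,-0.002,0],[0,0,0,0],[0,0,0,0],[0,0,0,0],[0,0,0,0]]
  ]
}}

```text
time_s: 9.32
tcp_pos: [0.5234, -0.1972, 0.1429]
ee_rot: [[1.0, 0.031, -0.0], [0.031, -1.0, 0.0], [-0.0, -0.0, -1.0]]
wrist_force: [-0.2, -0.3, -2.1]
gripper_width: 0.076
gripper_force: 30.0
```

2.1 N, also light. On to the far box.

{"op": "jog_arm", "data": {
  "rows": [
    [[0,-0.0015,0.002,0],[0,-0.0015,0.002,0],[0,-0.0015,0.002,0],[0,-0.0015,0.0018,0],[0,0,0,0]]
  ]
}}

```text
time_s: 9.95
tcp_pos: [0.5233, -0.1912, 0.1351]
ee_rot: [[1.0, 0.031, -0.0], [0.031, -1.0, -0.0], [-0.0, 0.0, -1.0]]
wrist_force: [1.1, -0.7, -1.3]
gripper_width: 0.076
gripper_force: 30.0
```

{"op": "jog_arm", "data": {
  "rows": [
    [[0,0,0,0],[0,0,0,0],[0,0,0,0],[0,0,0,0],[0,0,-0.03,0],[0,0,-0.03,0],[0.03,0.011,0,-0.026],[0.04,0.01,0,0],[0.034,0.01,0,0],[0,0,0.02,0],[0,0,0.03,0],[0,0,0.01,0],[0,0,0,0],[0,0,0,0]]
  ],
  "claw": 0.6
}}

```text
time_s: 11.7
tcp_pos: [0.6294, -0.2173, 0.1366]
ee_rot: [[0.998, 0.058, 0.002], [0.058, -0.998, -0.001], [0.002, 0.001, -1.0]]
wrist_force: [0.9, -0.3, 0.5]
gripper_width: 0.6
gripper_force: 0.0
```

{"op": "jog_arm", "data": {
  "rows": [
    [[-0.001,0.002,0.0005,0],[0,0,0,0]]
  ]
}}

```text
time_s: 11.95
tcp_pos: [0.6278, -0.2193, 0.1354]
ee_rot: [[0.998, 0.057, 0.001], [0.057, -0.998, -0.0], [0.001, 0.0, -1.0]]
wrist_force: [0.5, 0.5, 0.7]
gripper_width: 0.6
gripper_force: 0.0
```

{"op": "jog_arm", "data": {
  "rows": [
    [[0,0,0,0],[0,0,0,0],[0,0,0,0],[0,0,0,0],[0,0,0,0],[0,0,0,0]]
  ],
  "claw": 0.0
}}

```text
time_s: 12.7
tcp_pos: [0.6277, -0.2186, 0.1346]
ee_rot: [[0.998, 0.057, -0.0], [0.057, -0.998, 0.001], [-0.0, -0.001, -1.0]]
wrist_force: [-0.5, 2.0, -0.5]
gripper_width: 0.08
gripper_force: 30.0
```

{"op": "jog_arm", "data": {
  "rows": [
    [[0,0.0015,-0.002,0],[0,0.0015,-0.002,0],[0,0.0015,-0.002,0],[0,0.0015,-0.002,0],[0,0,0,0],[0,0,0,0],[0,0,0,0],[0,0,0,0]]
  ]
}}

```text
time_s: 13.7
tcp_pos: [0.6279, -0.2251, 0.1425]
ee_rot: [[0.998, 0.057, -0.0], [0.057, -0.998, 0.0], [-0.0, -0.0, -1.0]]
wrist_force: [-0.5, -0.5, -8.4]
gripper_width: 0.077
gripper_force: 30.0
```

8.4 N, so the far box is the full one. I'll lower it to about 3.5 mm and drag it toward the dock mouth.

{"op": "jog_arm", "data": {
  "rows": [
    [[0,-0.0017,0.0022,0],[0,-0.0017,0.0022,0],[0,-0.008,0,0.004],[0,-0.014,0,0.004],[0,-0.02,0,0.004],[0,-0.02,0,0.004],[0,-0.02,0,0.004],[0,-0.02,0,0.004],[-0.004,-0.02,0,0.008],[-0.006,-0.02,0,0.008],[-0.006,-0.02,0,0.008],[-0.006,-0.02,0,0.008],[-0.006,-0.02,0,0.008],[-0.006,-0.02,0,0.008],[-0.006,-0.02,0,0.008],[-0.006,-0.02,0,0.008],[-0.006,-0.016,0,0.008],[-0.004,-0.008,0,0.002],[0,0,0,0],[0,0,0,0]]
  ]
}}

```text
time_s: 16.2
tcp_pos: [0.5677, 0.0645, 0.1388]
ee_rot: [[0.999, -0.041, 0.002], [-0.041, -0.999, 0.001], [0.002, -0.001, -1.0]]
wrist_force: [-0.4, 1.9, -3.6]
gripper_width: 0.078
gripper_force: 30.0
```

```bash
python3 - <<'E'
from station import *
import cv2,numpy as np
k=5
t=capture("top");s=capture("scene")
cv2.imwrite("pics/top1.png",t[:,:,::-1]);cv2.imwrite("pics/scene1.png",s[:,:,::-1])
c=cv2.resize(s[120:230,170:300,::-1],None,fx=k,fy=k,interpolation=cv2.INTER_CUBIC)
for i in range(0,130,10): cv2.putText(c,str(170+i),(i*k,10),0,.33,(0,0,255),1)
for i in range(0,110,10): cv2.putText(c,str(120+i),(0,i*k+4),0,.33,(0,0,255),1)
cv2.imwrite("pics/d1.png",c)
E
```

```text
(no output)
```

View pics/d1.png

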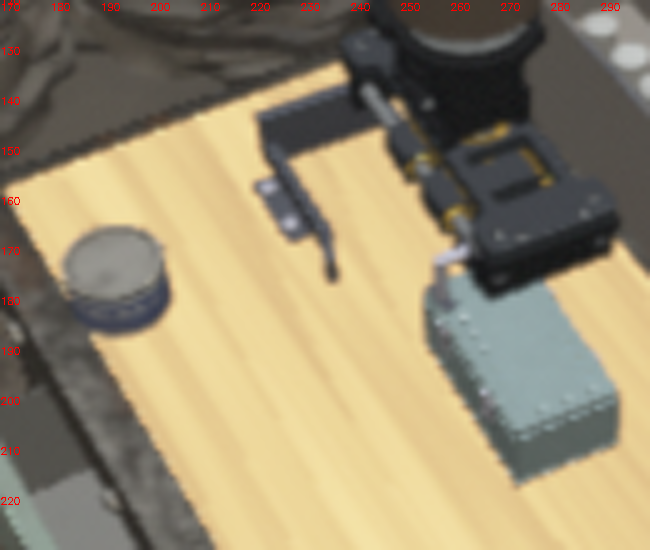

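The box has followed, with its rear lid corners at scene (293,200) and (273,206). The dock mouth ahead is free. I'll check lateral alignment against the dock.

```bash
python3 - <<'E'
from h import *
np.set_printoptions(precision=4,suppress=True)
def g(n,px,z): return least_squares(lambda q:proj(n,[q[0],q[1],z])[0]-px,[.5,.0]).x
a=g("scene",(293.4,199.8),.053);b=g("scene",(273.4,206),.053)
f=g("scene",(255.6,178),.056)
m=(a+b)/2; print(a,b,m,"width",np.hypot(*(a-b)),"front-near",f)
B=np.array([.5677,.0645]); d=B-m; print("yaw from rear->tcp",np.degrees(np.arctan2(d[1],d[0])),np.hypot(*d), "edge yaw",np.degrees(np.arctan2(*(f-b)[::-1])))
y=np.radians(87.7); dx=np.array([np.cos(y),np.sin(y)]);dy=np.array([-dx[1],dx[0]])
for p in(B,m): q=p-[.564,.208]; print("dock local",q@dx,q@dy)
E
python3 - <<'E'
import cv2
c=cv2.resize(cv2.imread("pics/top1.png")[150:250,150:300],None,fx=5,fy=5,interpolation=cv2.INTER_CUBIC);cv2.imwrite("pics/d2.png",c)
E
```

```text
[ 0.5909 -0.0506] [ 0.5329 -0.0424] [ 0.5619 -0.0465] width 0.058508989048853086 front-near [0.539  0.0722]
yaw from rear->tcp 87.01433661461787 0.11115965863787425 edge yaw 86.9901233021827
dock local -0.1432359080665525 -0.00945593149034581
dock local -0.25438760715143927 -0.008125706309586544
```

View pics/d2.png

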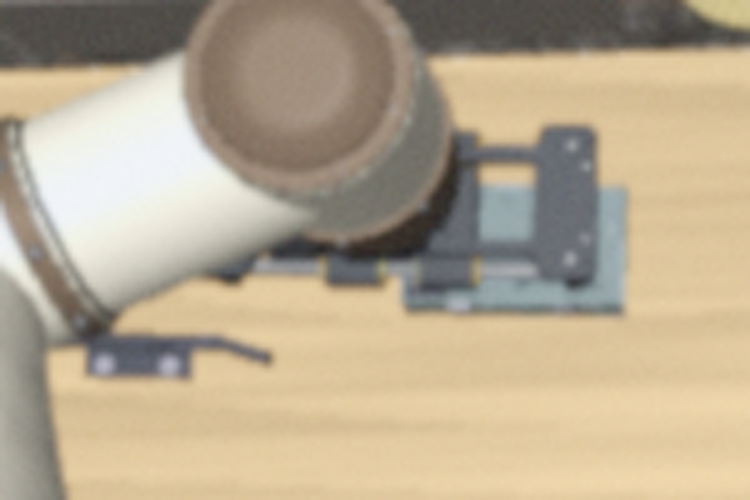

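Yaw agrees (about 87.5°). The box sits about 9 mm off the dock line on the far side, so I'll correct that while approaching the mouth.

{"op": "jog_arm", "data": {
  "rows": [
    [[-0.002,-0.01,0,0],[-0.002,-0.012,0,0],[-0.002,-0.012,0,0],[-0.002,-0.012,0,0],[-0.001,-0.008,0,0],[0,-0.004,0,0],[0,0,0,0],[0,0,0,0]]
  ]
}}

```text
time_s: 17.3
tcp_pos: [0.561, 0.123, 0.1387]
ee_rot: [[0.999, -0.041, 0.001], [-0.041, -0.999, 0.001], [0.001, -0.001, -1.0]]
wrist_force: [-1.1, 1.0, -4.4]
gripper_width: 0.08
gripper_force: 30.0
```

```bash
python3 - <<'E'
from station import *
import cv2,numpy as np
t=capture("top");s=capture("scene"); k=5
c=cv2.resize(s[125:205,200:280,::-1],None,fx=k,fy=k,interpolation=cv2.INTER_CUBIC)
d=cv2.resize(t[180:260,165:245,::-1],None,fx=k,fy=k,interpolation=cv2.INTER_CUBIC)
for i in range(0,80,10):
  cv2.putText(c,str(200+i),(i*k,10),0,.33,(0,0,255),1);cv2.putText(c,str(125+i),(0,i*k+4),0,.33,(0,0,255),1)
  cv2.putText(d,str(165+i),(i*k,10),0,.33,(0,0,255),1);cv2.putText(d,str(180+i),(0,i*k+4),0,.33,(0,0,255),1)
cv2.imwrite("pics/d3.png",np.hstack([c,d]))
E
```

```text
(no output)
```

View pics/d3.png

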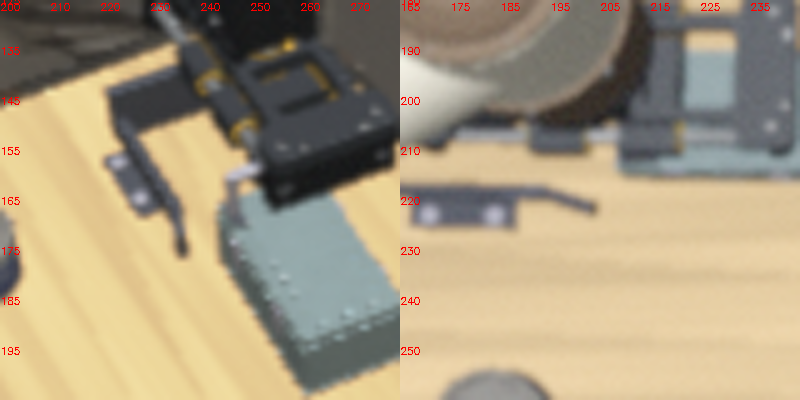

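The box front is just short of the mouth. Its near lower edge is at top rows 214.8 to 215.5, and the near rail's inner edge is at about row 217.5.

```bash
python3 - <<'E'
from h import *
def g(n,px,z): return least_squares(lambda q:proj(n,[q[0],q[1],z])[0]-px,[.5,.0]).x
y=np.radians(87.7); dx=np.array([np.cos(y),np.sin(y)]);dy=np.array([-dx[1],dx[0]])
for nm,n,px,z in [("front near base","top",(209,215),.006),("rear-ish near base","top",(245,215.6),.004),("rail near in","top",(175,217),.023),("rail bend","top",(193,217.4),.023),
  ("sc box near base rear","scene",(262,203.5),.003),("sc front near base","scene",(244.5,178),.006)]:
    q=g(n,px,z)-[.564,.208]; print(nm,np.round([q@dx,q@dy],4))
q=np.array([.561,.123])-[.564,.208]; print("tcp",q@dx,q@dy)
E
```

```text
front near base [-0.0658  0.0303]
rear-ish near base [-0.1646  0.0306]
rail near in [0.023  0.0388]
rail bend [-0.0259  0.0393]
sc box near base rear [-0.1892  0.0275]
sc front near base [-0.0761  0.0308]
tcp -0.08505191896232557 -0.0004136191799243476
```

{"op": "jog_arm", "data": {
  "rows": [
    [[-0.001,-0.005,0,0],[-0.001,-0.006,0,0],[0,-0.006,0,0],[0,-0.006,0,0],[0,-0.006,0,0],[0,-0.004,0,0],[0,-0.004,0,0],[0,0,0,0],[0,0,0,0]]
  ]
}}

```text
time_s: 18.52
tcp_pos: [0.5604, 0.16, 0.1386]
ee_rot: [[0.999, -0.041, 0.001], [-0.041, -0.999, 0.001], [0.001, -0.001, -1.0]]
wrist_force: [-0.7, 1.1, -5.0]
gripper_width: 0.075
gripper_force: 30.0
```

{"op": "jog_arm", "data": {
  "rows": [
    [[0,-0.003,0,0],[0,-0.003,0,0],[0,-0.003,0,0],[0,-0.003,0,0],[0,-0.003,0,0],[0,0,0,0],[0,0,0,0]]
  ]
}}

```text
time_s: 19.4
tcp_pos: [0.5609, 0.175, 0.1385]
ee_rot: [[0.999, -0.041, 0.001], [-0.041, -0.999, 0.001], [0.001, -0.001, -1.0]]
wrist_force: [0.1, -0.1, -6.6]
gripper_width: 0.079
gripper_force: 30.0
```

{"op": "jog_arm", "data": {
  "rows": [
    [[0,-0.003,0,0],[0,-0.004,0,0],[0,-0.004,0,0],[0,-0.004,0,0],[0,-0.003,0,0],[0,-0.002,0,0],[0,0,0,0],[0,0,0,0]]
  ]
}}

```text
time_s: 20.4
tcp_pos: [0.5616, 0.1948, 0.1384]
ee_rot: [[0.999, -0.041, 0.0], [-0.041, -0.999, 0.001], [0.0, -0.001, -1.0]]
wrist_force: [-0.2, -0.0, -5.4]
gripper_width: 0.081
gripper_force: 30.0
```

{"op": "jog_arm", "data": {
  "rows": [
    [[0,-0.003,0,0],[0,-0.004,0,0],[0,-0.004,0,0],[0,-0.004,0,0],[0,-0.003,0,0],[0,-0.002,0,0],[0,0,0,0],[0,0,0,0]]
  ]
}}

```text
time_s: 21.4
tcp_pos: [0.5625, 0.2148, 0.1384]
ee_rot: [[0.999, -0.041, 0.001], [-0.041, -0.999, 0.001], [0.001, -0.001, -1.0]]
wrist_force: [-0.4, 0.0, -5.5]
gripper_width: 0.08
gripper_force: 30.0
```

{"op": "jog_arm", "data": {
  "rows": [
    [[0,-0.003,0,0],[0,-0.003,0,0],[0,-0.003,0,0],[0,-0.003,0,0],[0,-0.003,0,0],[0,-0.003,0,0],[0,-0.002,0,0],[0,-0.002,0,0],[0,-0.001,0,0],[0,-0.001,0,0],[0,0,0,0],[0,0,0,0]]
  ]
}}

```text
time_s: 22.9
tcp_pos: [0.5634, 0.2386, 0.1383]
ee_rot: [[0.999, -0.041, 0.0], [-0.041, -0.999, 0.0], [0.0, -0.0, -1.0]]
wrist_force: [-0.4, -0.4, -6.5]
gripper_width: 0.079
gripper_force: 30.0
```

{"op": "jog_arm", "data": {
  "rows": [
    [[0,-0.001,0,0],[0,-0.001,0,0],[0,-0.001,0,0],[0,0,0,0]]
  ]
}}

```text
time_s: 23.4
tcp_pos: [0.5635, 0.2417, 0.1383]
ee_rot: [[0.999, -0.041, 0.0], [-0.041, -0.999, 0.0], [0.0, -0.0, -1.0]]
wrist_force: [0.6, -0.1, -5.9]
gripper_width: 0.075
gripper_force: 30.0
```

{"op": "jog_arm", "data": {
  "rows": [
    [[0,-0.001,0,0],[0,-0.001,0,0],[0,-0.001,0,0],[0,0,0,0]]
  ]
}}

```text
time_s: 23.9
tcp_pos: [0.5636, 0.2447, 0.1383]
ee_rot: [[0.999, -0.041, 0.0], [-0.041, -0.999, 0.0], [0.0, -0.0, -1.0]]
wrist_force: [-0.9, -1.5, -5.8]
gripper_width: 0.078
gripper_force: 30.0
```

{"op": "jog_arm", "data": {
  "rows": [
    [[0,-0.001,0,0],[0,-0.001,0,0],[0,0,0,0]]
  ]
}}

```text
time_s: 24.28
tcp_pos: [0.5637, 0.2467, 0.1383]
ee_rot: [[0.999, -0.041, 0.0], [-0.041, -0.999, 0.0], [0.0, -0.0, -1.0]]
wrist_force: [0.5, -1.7, -6.9]
gripper_width: 0.08
gripper_force: 30.0
```

{"op": "jog_arm", "data": {
  "rows": [
    [[0,-0.001,0,0],[0,-0.001,0,0],[0,0,0,0]]
  ]
}}

```text
time_s: 24.65
tcp_pos: [0.5637, 0.2487, 0.1383]
ee_rot: [[0.999, -0.041, 0.0], [-0.041, -0.999, 0.0], [0.0, -0.0, -1.0]]
wrist_force: [0.2, -0.7, -6.2]
gripper_width: 0.077
gripper_force: 30.0
```

{"op": "jog_arm", "data": {
  "rows": [
    [[0,-0.0007,0,0],[0,-0.0007,0,0],[0,0,0,0]]
  ]
}}

```text
time_s: 25.02
tcp_pos: [0.5638, 0.25, 0.1383]
ee_rot: [[0.999, -0.041, 0.0], [-0.041, -0.999, 0.0], [0.0, -0.0, -1.0]]
wrist_force: [0.5, -0.6, -6.8]
gripper_width: 0.082
gripper_force: 30.0
```

{"op": "jog_arm", "data": {
  "rows": [
    [[0,-0.0007,0,0],[0,-0.0007,0,0],[0,0,0,0]]
  ]
}}

```text
time_s: 25.4
tcp_pos: [0.5639, 0.2515, 0.1383]
ee_rot: [[0.999, -0.041, 0.0], [-0.041, -0.999, 0.0], [0.0, -0.0, -1.0]]
wrist_force: [0.7, -0.9, -6.7]
gripper_width: 0.076
gripper_force: 30.0
```

{"op": "jog_arm", "data": {
  "rows": [
    [[0,-0.0007,0,0],[0,-0.0007,0,0],[0,0,0,0]]
  ]
}}

```text
time_s: 25.78
tcp_pos: [0.5637, 0.2523, 0.1381]
ee_rot: [[0.999, -0.041, -0.001], [-0.041, -0.999, -0.001], [-0.001, 0.001, -1.0]]
wrist_force: [0.2, -3.4, -7.7]
gripper_width: 0.077
gripper_force: 30.0
```

That's contact (−3.4 N along y, tracking lag starting). I'll lower the handle end along its arc.

{"op": "jog_arm", "data": {
  "rows": [
    [[0,-0.0006,0.001,0],[0,-0.0006,0.001,0],[0,-0.0006,0.001,0],[0,-0.0004,0.0008,0],[0,0,0,0],[0,0,0,0]]
  ]
}}

```text
time_s: 26.52
tcp_pos: [0.5641, 0.2548, 0.1347]
ee_rot: [[0.999, -0.041, 0.0], [-0.041, -0.999, -0.0], [0.0, 0.0, -1.0]]
wrist_force: [0.4, -5.0, -5.6]
gripper_width: 0.079
gripper_force: 30.0
```

{"op": "jog_arm", "data": {
  "rows": [
    [[0,0,0.0006,0],[0,0,0.0006,0],[0,0,0,0]]
  ]
}}

```text
time_s: 26.9
tcp_pos: [0.5641, 0.2548, 0.1346]
ee_rot: [[0.999, -0.04, 0.001], [-0.04, -0.999, -0.0], [0.001, 0.0, -1.0]]
wrist_force: [-1.8, -6.1, -0.0]
gripper_width: 0.077
gripper_force: 30.0
```

{"op": "jog_arm", "data": {
  "rows": [
    [[0,0,0,0],[0,0,0,0],[0,0,0,0],[0,0,0,0],[0,0,-0.02,0],[0,0,-0.03,0],[0,0,-0.04,0],[0,0.04,-0.04,0],[0,0.05,0,0],[0,0.05,0,0],[0,0.06,0,0],[0,0.06,0,0],[0,0.06,0,0],[0,0.06,0,0],[0,0.05,0,0],[0,0,0,0]]
  ],
  "claw": 0.6
}}

```text
time_s: 28.9
tcp_pos: [0.5461, -0.1777, 0.2631]
ee_rot: [[0.999, -0.046, 0.0], [-0.046, -0.999, -0.0], [0.0, 0.0, -1.0]]
wrist_force: [-0.9, 1.0, -0.1]
gripper_width: 0.605
gripper_force: 0.0
```

```bash
python3 - <<'E'
from station import *
import cv2,numpy as np
t=capture("top");s=capture("scene"); k=5
cv2.imwrite("pics/top9.png",t[:,:,::-1]);cv2.imwrite("pics/scene9.png",s[:,:,::-1])
c=cv2.resize(s[120:210,200:280,::-1],None,fx=k,fy=k,interpolation=cv2.INTER_CUBIC)
d=cv2.resize(t[165:255,145:225,::-1],None,fx=k,fy=k,interpolation=cv2.INTER_CUBIC)
for i in range(0,90,10):
  cv2.putText(c,str(200+i),(i*k,10),0,.33,(0,0,255),1);cv2.putText(c,str(120+i),(0,i*k+4),0,.33,(0,0,255),1)
  cv2.putText(d,str(145+i),(i*k,10),0,.33,(0,0,255),1);cv2.putText(d,str(165+i),(0,i*k+4),0,.33,(0,0,255),1)
cv2.imwrite("pics/d4.png",np.hstack([c,d]))
a=cv2.absdiff(cv2.imread("pics/top0.png"),t[:,:,::-1]).max(2)
b=cv2.absdiff(cv2.imread("pics/scene0.png"),s[:,:,::-1]).max(2)
print("diff near+mid top",a[197:268,325:385].max(),a[197:268,325:385].mean(),"scene near",b[245:320,248:300].mean(),"tin",a[250:280,168:200].mean(),b[160:190,180:208].mean())
E
```

```text
diff near+mid top 191 36.858215962441314 scene near 5.035128205128205 tin 25.19375 2.1464285714285714
```

View pics/d4.png

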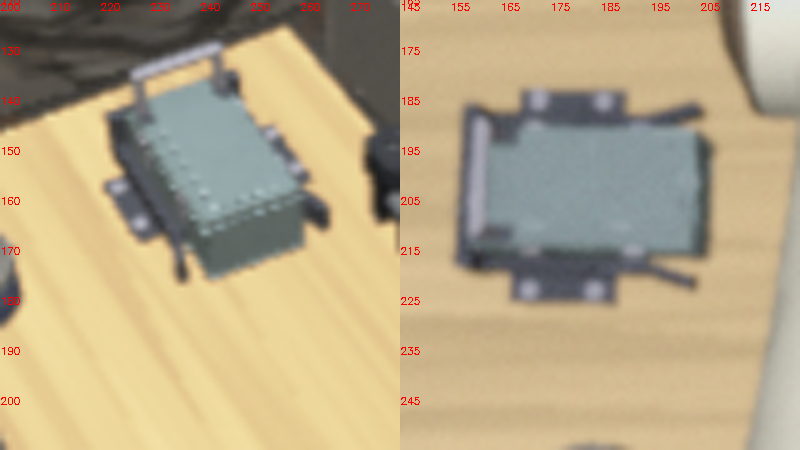

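The box is seated between the rails with its front at the stop: the handle is at top column 161 and the rear edge is parallel to the stop. To be sure it is flush, I'll give the rear face a gentle, force-watched push with the fingers closed.

{"op": "jog_arm", "data": {
  "rows": [
    [[0,-0.04,0,0],[0,-0.05,0,0],[0,-0.05,0,0],[0,-0.05,0,0],[0,-0.05,0,0],[0.001,-0.04,0.02,0],[0,0,0.04,0],[0,0,0.04,0],[0,0,0.04,0],[0,0,0.016,0],[0,0,0,0],[0,0,0,0]]
  ],
  "claw": 0.0
}}

```text
time_s: 30.5
tcp_pos: [0.5599, 0.1058, 0.1089]
ee_rot: [[0.999, -0.04, 0.003], [-0.04, -0.999, 0.001], [0.003, -0.001, -1.0]]
wrist_force: [-1.2, -0.1, -0.3]
gripper_width: 0.007
gripper_force: 0.0
```

{"op": "jog_arm", "data": {
  "rows": [
    [[0.001,-0.003,0.002,0],[0,-0.003,0,0],[0,-0.003,0,0],[0,-0.003,0,0],[0,-0.002,0,0],[0,-0.001,0,0],[0,0,0,0]]
  ]
}}

```text
time_s: 31.38
tcp_pos: [0.5605, 0.1201, 0.1052]
ee_rot: [[0.999, -0.041, -0.0], [-0.041, -0.999, -0.0], [-0.0, 0.0, -1.0]]
wrist_force: [0.0, -0.9, 0.2]
gripper_width: 0.003
gripper_force: 0.0
```

{"op": "jog_arm", "data": {
  "rows": [
    [[0,-0.001,0,0],[0,-0.001,0,0],[0,-0.001,0,0],[0,0,0,0]]
  ]
}}

```text
time_s: 31.88
tcp_pos: [0.5606, 0.1231, 0.1053]
ee_rot: [[0.999, -0.041, 0.0], [-0.041, -0.999, 0.0], [0.0, -0.0, -1.0]]
wrist_force: [0.3, 0.2, 0.3]
gripper_width: 0.009
gripper_force: 0.0
```

{"op": "jog_arm", "data": {
  "rows": [
    [[0,-0.001,0,0],[0,-0.001,0,0],[0,-0.001,0,0],[0,0,0,0]]
  ]
}}

```text
time_s: 32.38
tcp_pos: [0.5607, 0.1261, 0.1052]
ee_rot: [[0.999, -0.041, -0.0], [-0.041, -0.999, 0.0], [-0.0, -0.0, -1.0]]
wrist_force: [-1.4, 0.0, 0.9]
gripper_width: 0.005
gripper_force: 0.0
```

{"op": "jog_arm", "data": {
  "rows": [
    [[0,-0.001,0,0],[0,-0.001,0,0],[0,-0.001,0,0],[0,0,0,0]]
  ]
}}

```text
time_s: 32.88
tcp_pos: [0.5608, 0.1291, 0.1052]
ee_rot: [[0.999, -0.041, -0.0], [-0.041, -0.999, -0.0], [-0.0, 0.0, -1.0]]
wrist_force: [0.1, -0.0, 0.2]
gripper_width: 0.005
gripper_force: 0.0
```

{"op": "jog_arm", "data": {
  "rows": [
    [[0,-0.001,0,0],[0,-0.001,0,0],[0,0,0,0]]
  ]
}}

```text
time_s: 33.25
tcp_pos: [0.5609, 0.1311, 0.1053]
ee_rot: [[0.999, -0.041, 0.0], [-0.041, -0.999, 0.0], [0.0, -0.0, -1.0]]
wrist_force: [-0.9, -1.2, 0.1]
gripper_width: 0.003
gripper_force: 0.0
```

{"op": "jog_arm", "data": {
  "rows": [
    [[0,-0.001,0,0],[0,-0.001,0,0],[0,0,0,0]]
  ]
}}

```text
time_s: 33.62
tcp_pos: [0.561, 0.1331, 0.1053]
ee_rot: [[0.999, -0.041, 0.0], [-0.041, -0.999, 0.0], [0.0, -0.0, -1.0]]
wrist_force: [-0.5, -0.0, -0.7]
gripper_width: 0.002
gripper_force: 0.0
```

{"op": "jog_arm", "data": {
  "rows": [
    [[0,-0.001,0,0],[0,-0.001,0,0],[0,0,0,0]]
  ]
}}

```text
time_s: 34.0
tcp_pos: [0.5611, 0.1351, 0.1053]
ee_rot: [[0.999, -0.041, 0.0], [-0.041, -0.999, 0.0], [0.0, -0.0, -1.0]]
wrist_force: [0.3, -0.2, 0.2]
gripper_width: 0.006
gripper_force: 0.0
```

{"op": "jog_arm", "data": {
  "rows": [
    [[0,-0.001,0,0],[0,-0.001,0,0],[0,0,0,0]]
  ]
}}

```text
time_s: 34.38
tcp_pos: [0.5612, 0.137, 0.1053]
ee_rot: [[0.999, -0.041, 0.0], [-0.041, -0.999, -0.0], [0.0, 0.0, -1.0]]
wrist_force: [0.2, -0.1, 0.3]
gripper_width: 0.005
gripper_force: 0.0
```

{"op": "jog_arm", "data": {
  "rows": [
    [[0,-0.001,0,0],[0,0,0,0]]
  ]
}}

```text
time_s: 34.62
tcp_pos: [0.5612, 0.1381, 0.1053]
ee_rot: [[0.999, -0.041, 0.0], [-0.041, -0.999, 0.0], [0.0, -0.0, -1.0]]
wrist_force: [-0.1, -0.6, -0.7]
gripper_width: 0.004
gripper_force: 0.0
```

{"op": "jog_arm", "data": {
  "rows": [
    [[0,-0.001,0,0],[0,0,0,0]]
  ]
}}

```text
time_s: 34.88
tcp_pos: [0.5613, 0.139, 0.1053]
ee_rot: [[0.999, -0.041, 0.0], [-0.041, -0.999, 0.0], [0.0, -0.0, -1.0]]
wrist_force: [-0.6, 1.0, 0.4]
gripper_width: 0.006
gripper_force: 0.0
```

{"op": "jog_arm", "data": {
  "rows": [
    [[0,-0.001,0,0],[0,0,0,0]]
  ]
}}

```text
time_s: 35.12
tcp_pos: [0.5612, 0.1396, 0.1052]
ee_rot: [[0.999, -0.041, -0.0], [-0.041, -0.999, -0.001], [-0.0, 0.001, -1.0]]
wrist_force: [0.5, -2.1, 0.2]
gripper_width: 0.004
gripper_force: 1.0
```

{"op": "jog_arm", "data": {
  "rows": [
    [[0,-0.0007,0,0],[0,0,0,0]]
  ]
}}

```text
time_s: 35.38
tcp_pos: [0.5612, 0.1397, 0.1052]
ee_rot: [[0.999, -0.041, -0.001], [-0.041, -0.999, -0.001], [-0.001, 0.001, -1.0]]
wrist_force: [1.5, -4.4, 1.6]
gripper_width: -0.001
gripper_force: 2.4
```

The box is stiff against the stop at 4.4 N, so it was already home. I'll back off and verify the bystanders and light boxes numerically.

{"op": "jog_arm", "data": {
  "rows": [
    [[0,0.01,0,0],[0,0.03,0,0],[0,0.01,-0.03,0],[0,0,-0.05,0],[0,0,-0.05,0],[-0.04,0,-0.02,0],[-0.05,0,0,0],[-0.03,0,0,0],[0,0,0,0],[0,0,0,0]]
  ],
  "claw": 0.5
}}

```text
time_s: 36.62
tcp_pos: [0.44, 0.0959, 0.2556]
ee_rot: [[0.999, -0.041, 0.001], [-0.041, -0.999, 0.001], [0.001, -0.001, -1.0]]
wrist_force: [-0.6, 0.3, -0.1]
gripper_width: 0.497
gripper_force: 0.0
```

```bash
python3 - <<'E'
from station import *
import cv2,numpy as np
s={n:capture(n)[:,:,::-1] for n in("top","scene")}
def d(n,nm,x0,y0,x1,y1):
    a=cv2.imread(f"pics/{n}0.png")[y0:y1,x0:x1].astype(np.float32);b=s[n][y0:y1,x0:x1].astype(np.float32)
    print(nm,n,"mean diff %.1f"%np.abs(a-b).mean(),"shift",np.round(cv2.phaseCorrelate(a.mean(2).copy(),b.mean(2).copy(),cv2.createHanningWindow((x1-x0,y1-y0),cv2.CV_32F)),2))
for a in [("top","near",318,233,388,270),("top","mid",318,193,385,232),("scene","near",245,250,302,318),("scene","mid",283,230,337,296),("top","tin",165,250,204,282),("scene","tin",178,160,208,190),("top","brush",398,155,420,212),("top","bearing",406,220,430,243),("scene","dock",0,0,50,50)]: d(*a)
cv2.imwrite("pics/end.png",s["scene"]); print(sense()["wrist_force"],sense()["tcp_pos"])
E
```

```text
Traceback (most recent call last):
ValueError: setting an array element with a sequence. The requested array has an inhomogeneous shape after 1 dimensions. The detected shape was (2,) + inhomogeneous part.
```

```bash
python3 - <<'E'
from station import *
import cv2,numpy as np
s={n:capture(n)[:,:,::-1] for n in("top","scene")}
def d(n,nm,x0,y0,x1,y1):
    a=cv2.imread(f"pics/{n}0.png")[y0:y1,x0:x1].astype(np.float32);b=s[n][y0:y1,x0:x1].astype(np.float32)
    sh,r=cv2.phaseCorrelate(a.mean(2).copy(),b.mean(2).copy(),cv2.createHanningWindow((x1-x0,y1-y0),cv2.CV_32F))
    print(nm,n,"mean diff %.1f"%np.abs(a-b).mean(),"shift",np.round(sh,2),round(r,2))
for a in [("top","near",318,233,388,270),("top","mid",318,193,385,232),("scene","near",245,250,302,318),("scene","mid",283,230,337,296),("top","tin",165,250,204,282),("scene","tin",178,160,208,190),("top","brush",398,155,420,212),("top","bearing",406,220,430,243)]: d(*a)
E
```

```text
near top mean diff 10.2 shift [ 0.39 -0.26] 0.94
mid top mean diff 10.5 shift [0.77 0.27] 0.81
near scene mean diff 3.4 shift [0.22 0.56] 1.05
mid scene mean diff 9.2 shift [0.15 0.87] 0.94
tin top mean diff 30.8 shift [-0.34  0.63] 0.6
tin scene mean diff 0.9 shift [-0.01  0.  ] 1.0
brush top mean diff 7.7 shift [-0.3 -0.2] 0.91
bearing top mean diff 8.9 shift [-0.16  0.14] 0.89
```

```bash
python3 -c "
from station import finish_job
print(finish_job())"
```

```text
the job is handed in; nothing more can be done
None
```

I found the full box, the far one (8.4 N at the handle against 2.4 N and 2.1 N for the others), and slid it handle end first into the dock. It sits flush against the end stop and I let go. The two light boxes shifted about 2 mm, the bystanders stayed put, and I handed the job in at about 37 s.

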